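Open the combination-locked case of standard weights

ROBOT

A 6-joint arm with a two-finger parallel gripper is mounted at the origin on the work surface. World frame = base frame: x ahead of the robot, y to its left, z up, the work surface at z = 0. Lengths are in mm, angles in rad, forces in N, time in s.
With the tool pointing down it reaches from about 350 to 975 mm from the base axis. Payload 7.1 kg.
Tool frame: the origin (TCP) lies at the very end of the fingers, on their centre line; the grasp point (between the pads) lies 19 mm behind it (ctrl.tcp_to_grasp is the distance from the TCP to the grasp point, in mm); z points along the fingers, x is the direction in which the jaws open and shut, and the axes are right-handed (so a half turn about z gives the same grasp; the last joint's range is limited). The gripper opens to 88 mm and grips with 3 to 60 N. Pads are 20 mm wide; open, the fingers measure 115 mm over their backs; the gripper's body (75 mm by 178 mm) begins 61 mm behind the grasp point.
Start: joints at [-1.245, 0.423, 1.63, -0, 1.089, -0.019], TCP at [211.272, -588.191, 222.675] pointing down, gripper open.
Joint ranges: [-3, 3], [-0.9, 2.11], [0.09, 2.58], [-1.31, 4.45], [0.11, 2.69], [-2.54, 2.54]. Speed limits (rad/s): [2.39, 2.39, 3.01, 3.14, 3.14, 3.14].

INTERFACE

Orientations are given as a rotation vector (axis times angle).
In Python, from workcell import get_obs, viewer, ctrl, masks_of gives the robot as it stands. The module is installed in compiled form; this text tells all that it offers.
- The arm moves only by the shell command python3 -m inch 'ROWS'. ROWS is JSON, a list of rows, each an object of numbers: "tx", "ty", "tz": the shift along the tool's x, y, z in cm; "ax", "ay", "az": the turn, a rotation vector about the tool's x, y, z in degrees; "jaw": the opening, from 0 (shut) to 1 (fully open). In form: [{"tx": .., "ty": .., "tz": .., "ax": .., "ay": .., "az": .., "jaw": ..}, ...]. A call has 1 to 12 rows; each row shifts and turns the commanded pose from where the row before left it, along the tool's axes as they then stand; what a row does not reach is not made up. A row lasts 1/8 s, in which the tool goes at most 62.5 mm and 10.7 degrees, less where a joint would pass 70% of its speed; a pose out of reach is approached as far as the arm can. A call is refused whole if a number of a shift passes 6.25 or a number of a turn 10.7, either way. A call with a gripper value outside its range is refused whole. The fingers move at their own pace and stop on an object; the grip force is fixed at half the most. Time passes only in rows, so rows that do not move let the fingers close. It gives the time, the measured TCP pose, the force and the opening at its end, in the units of the state.
- get_obs(): the state, without advancing time (a new reading comes with each control period).
- viewer.get_image(name): name is "side" or "top" or "wrist"; returns (picture, depth): 480x640x3 uint8, red, green, blue; 480x640 float32, mm along the optical axis (not along the pixel's ray), 0 where there is no reading.
- viewer.get_calibration(name): a dict with "fx", "fy", "cx", "cy" (pixels), "rvec" (rotation vector, rad) and "tvec" (3), from world to camera coordinates, as OpenCV has them. Camera axes: x right, y down, z forward; pixel columns grow to the right and rows downward; lengths in mm; the calibration is good to about 2 mm. A picture is of the moment at which its call begins: read the wrist's pose just before it. get_calibration takes no time and is no camera call; for the wrist camera it gives the pose at the moment of the call.
- ctrl.close_job(): hands the job in, once; it reports no verdict.
Trained networks look in the newest picture that a camera, given by its name, has taken for a name from the list of things; names that differ only in an ending like _2 or _b are one class to them, and where a whole thing is asked for, a point or a joint stands for the part that bears it (a point fixed in the world has none). Each returns a list of dicts, best first, with "score" (0 to 1); they miss things now and then, are a little off and sometimes report something else, mostly with a low value. They report only what shows in the picture. A call takes as long as a camera call.
- masks_of(camera, thing): "pixels" (480x640 bool, what is visible of it) and "location" ([column, row] in pixels, amid what is visible of it).
The state is a dict: "t": time; "qpos": joint angles; "qvel": joint speeds; "joint_torque": joint torques, N m; "ee_pos": TCP position; "orientation": TCP orientation; "ft_force": force on the tool from outside, world axes, zero at the start; "moment": the same for the moment, N m; "width": finger opening in mm.
Only numpy, scipy, OpenCV 4.12 (cv2) and the standard library are available. Lean on these libraries where they do the work, as an engineer would, in place of code of your own. Each camera call takes 0.05 s, during which the arm holds its last target. There are 200 camera calls.

TASK

Open the locked grey case of standard weights for the next weighing: turn the near dial to its third mark and the far dial to its fifth mark (counting anticlockwise from the broad first mark), then press the black release tab down and, keeping it down, slide the cover fully open until the tab can spring back up at the end. Feel for the release and do not force the tab or the cover, leave the dials on their code, and do not disturb the bowl, bottle and crucible standing around.

Things in the scene. Friction and masses are not known exactly. Their poses are not given: they have to be found in the camera images.
- case: grey metal case fixed on the bench, 160 (x) x 300 (y) mm, 60 high; origin at the centre of its underside, z up. Its x axis points away from the robot, within 0.4 rad. Dial deck from y = -150 to -60 mm, top at z = 60. The cover (y -62 to 54 when shut) slides to +y over the rear deck between two rails at x = +-66, tops at z = 73.
- cover (a joint): aluminium plate 122 x 115 mm, top at z = 66.5 in the case frame. Value: m slid to the case's +y; 0 shut, fully open at a rubber stop met at 0.092 (1.5 N per mm, solid at 0.102). 2 N friction. Blocked unless both dials are on the code. The tab's hook catches in four teeth 24 mm apart along the way: let up midway, it catches again. Over 35 N on tab and cover is forcing them
- ridge_top (a point): centre of the top of the upright push ridge on the cover, 74 mm long (case x), 8 thick, 22 tall above the cover, on the +y side of the tab: its face towards the tab lies 26 mm from the tab's centre. Pushing that face to +y slides the cover. It moves with the cover
- tab_top (a point): centre of the top of the black ribbed release tab, 60 mm (case x) x 46 mm (case y), 11 mm proud of the cover when up: at x = 0, y = -8, z = 77.5 mm in the case frame at the start. It moves with the cover, and straight down when pressed
- tab (a joint): m the tab is pressed down; 0 up. Spring 3.6 N plus 0.6 N per mm. The depth at which the hook frees is hidden and differs from case to case, 2 to 8 mm; 2 mm deeper the tab bottoms on a hard strip (force jumps above the spring's 6 to 9.6 N), and pressing harder only brakes the cover. Past 0.086 m of cover travel it can spring up behind the last tooth
- near_dial_grip (a point): point on the axis of the dial nearer the robot (case x = -46, y = -106, z = 82 mm). The dial has a round skirt, 40 mm across and 6 high on the deck, and a grip bar 36 mm long, 12 thick, from z = 66 to 90 in the case frame, centred on the axis; one end of the bar carries a pointed nose
- near_dial_pointer (a point): tip of the pointed nose of the near dial, 24 mm from the axis along the bar
- near_dial (a joint): angle of the near dial, rad, growing anticlockwise seen from above, 0 to 3.49. At 0 the nose points to the case's -x, at the broad first mark; six raised marks 0.698 rad (40 degrees) apart count anticlockwise, so the third is at 1.396. Stiff (0.12 N m), stays where left; the lock takes about 0.2 rad either way
- far_dial_grip (a point): the same point of the dial farther from the robot (case x = +46, y = -106 mm); same shape as the near dial
- far_dial_pointer (a point): tip of the pointed nose of the far dial, 24 mm from the axis along the bar
- far_dial (a joint): angle of the far dial, rad, as for the near dial; its own six marks also start with the broad one at the case's -x; the fifth mark is at 2.793
- bowl: white porcelain bowl, 100 mm across, 45 mm high, standing loose on the bench; leave alone
- bottle: amber bottle, 56 mm across, 110 mm high, standing loose on the bench; leave alone
- crucible: brown clay crucible, 44 mm across, 35 mm high, standing loose on the bench; leave alone

How it is judged:
By the outcome, as a careful person would: the job done as asked, in the order asked, and still so for the second after the job is handed in, with the robot touching nothing.
It also fails if it takes over 62 s, if anything falls off the work surface, if the arm or the gripper's body presses on something with over 40 N, if the wrist force passes 120 N, or if a joint passes its speed limit or range.

## Working session

There is one attempt and no reset: what is moved stays moved. The work goes in short steps, Python scripts to look and compute and a shell command to move; the robot and the scene stay as the last step left them, time stands still between calls to the robot, and variables do not carry over. Pictures are saved under pics/ and viewed, about 8 in all and at most 12, crops included, and the job is handed in when it is done.

```bash
mkdir -p pics; cat > h.py <<'E'
import numpy as np, cv2
from scipy.spatial.transform import Rotation as R
from workcell import get_obs, viewer, ctrl, masks_of
def cal(n):
    c=viewer.get_calibration(n); return c,R.from_rotvec(np.ravel(c["rvec"])).as_matrix(),np.ravel(c["tvec"])
def unproj(c3,u,v,d):
    c,M,t=c3; p=np.stack([(u-c["cx"])/c["fx"]*d,(v-c["cy"])/c["fy"]*d,d],-1); return (p-t)@M
def proj(c3,P):
    c,M,t=c3; q=M@np.array(P)+t; return [c["fx"]*q[0]/q[2]+c["cx"],c["fy"]*q[1]/q[2]+c["cy"]]
def cloud(n,mask,d,c3):
    v,u=np.nonzero(mask&(d>0)); return unproj(c3,u,v,d[v,u])
E
python3 - <<'E'
from h import *
o=get_obs(); print(o["t"],o["ee_pos"],o["orientation"],o["width"])
for n in ["top","side"]:
    c3=cal(n); im,d=viewer.get_image(n); cv2.imwrite(f"pics/{n}0.png",im[:,:,::-1])
    for th in ["case","cover","tab_top","ridge_top","near_dial_grip","far_dial_grip","near_dial_pointer","far_dial_pointer","bowl","bottle","crucible"]:
        try: r=masks_of(n,th)
        except Exception as e: print(n,th,e); continue
        for k in r[:2]:
            P=cloud(n,k["pixels"],d,c3)
            print(n,th,round(k["score"],2),np.round(k["location"]),len(P),np.round(np.median(P,0)) if len(P) else "",np.round(np.percentile(P,98,axis=0)) if len(P) else "")
E
```

```text
0.0 [ 211.12361426 -587.66907309  221.91463599] [-2.56886758e+00  1.80686888e+00  1.90655270e-03] 87.84437975815031
top case 0.8 [385. 287.] 17225 [539.  -4.  62.] [628. 139.  89.]
top cover 0.57 [388. 287.] 5061 [540.  -7.  68.] [603.  49.  89.]
top tab_top 0.61 [390. 285.] 1044 [541. -12.  78.] [570.  11.  81.]
top ridge_top 0.85 [391. 286.] 5044 [540.  -8.  68.] [602.  49.  89.]
top ridge_top 0.37 [454. 266.] 506 [ 567. -116.   69.] [587. -99.  92.]
top near_dial_grip 0.69 [449. 320.] 505 [478. -98.  69.] [496. -83.  92.]
top near_dial_grip 0.19 [390. 286.] 1047 [540. -12.  78.] [570.  11.  81.]
top far_dial_grip 0.8 [452. 267.] 492 [ 567. -116.   69.] [587. -99.  92.]
top near_dial_pointer 0.65 [446. 321.] 502 [480. -98.  70.] [496. -83.  92.]
top far_dial_pointer 0.88 [456. 270.] 477 [ 566. -115.   69.] [585. -99.  92.]
top far_dial_pointer 0.24 [449. 321.] 543 [480. -98.  68.] [496. -82.  92.]
top bowl 0.72 [254. 236.] 2480 [637. 216.  22.] [677. 257.  47.]
top bottle 0.8 [382. 191.] 1089 [695.  -6.  76.] [728.  14. 112.]
top bottle 0.2 [307. 359.] 527 [423. 125.  17.] [445. 14
[... 465 characters left out ...]
-109.   75.] [494. -91.  90.]
side near_dial_grip 0.25 [426. 273.] 2343 [692. -25.  65.] [721.   6. 109.]
side far_dial_grip 0.79 [412. 366.] 957 [ 563. -122.   74.] [ 585. -103.   90.]
side far_dial_grip 0.46 [427. 273.] 2297 [692. -26.  66.] [718.   4. 109.]
side near_dial_pointer 0.81 [347. 400.] 1107 [ 474. -109.   75.] [493. -91.  90.]
side far_dial_pointer 0.95 [410. 367.] 972 [ 562. -122.   73.] [ 585. -102.   90.]
side bowl 0.9 [293. 214.] 2234 [640. 227.  26.] [676. 256.  45.]
side bottle 0.6 [427. 274.] 2323 [692. -26.  65.] [721.   4. 109.]
side crucible 0.55 [336. 322.] 7341 [535. -20.  66.] [600.  46.  87.]
side crucible 0.44 [344. 404.] 1085 [ 474. -109.   75.] [492. -91.  90.]
```

```bash
python3 - <<'E'
from h import *
n="top"; c3=cal(n); im,d=viewer.get_image(n)
v,u=np.mgrid[0:480,0:640]; P=unproj(c3,u,v,d); P[d<=0]=np.nan
pts={}
for th in ["near_dial_grip","far_dial_grip","ridge_top","tab_top"]:
    k=masks_of(n,th)[0]["pixels"]
    lo,hi=(82,96) if "ridge" in th or "dial" in th else (74,82)
    m=k&(P[...,2]>lo)&(P[...,2]<hi); m=cv2.erode(m.astype(np.uint8),np.ones((1,1)))>0
    Q=P[m]; r=cv2.minAreaRect(Q[:,:2].astype(np.float32)); c=Q.mean(0)
    w,V=np.linalg.eigh(np.cov(Q[:,:2].T)); print(th,len(Q),np.round(c,1),[np.round(x,1) for x in r[:2]],"long ang",np.round(np.arctan2(V[1,1],V[0,1]),3),np.round(np.sqrt(w),1))
crop=im[150:400,270:520]; cv2.imwrite("pics/c1.png",cv2.resize(crop,None,fx=2.4,fy=2.4,interpolation=cv2.INTER_CUBIC)[:,:,::-1])
E
```

```text
near_dial_grip 210 [ 479.2 -101.    89.5] [array([ 479.8, -102.6]), array([12.6, 39.4])] long ang 2.299 [ 3.7 11.2]
far_dial_grip 195 [ 568.3 -117.9   89.4] [array([ 568.8, -119.4]), array([40. , 12.9])] long ang 1.321 [ 3.6 11.4]
ridge_top 244 [545.6  16.9  88.5] [array([544.5,   6.3]), array([29.2, 72.6])] long ang 2.963 [ 2.9 21.1]
tab_top 1027 [540.8 -12.6  78. ] [array([541.1, -13. ]), array([46.2, 59.7])] long ang 2.964 [13.3 17.2]
```

View pics/c1.png

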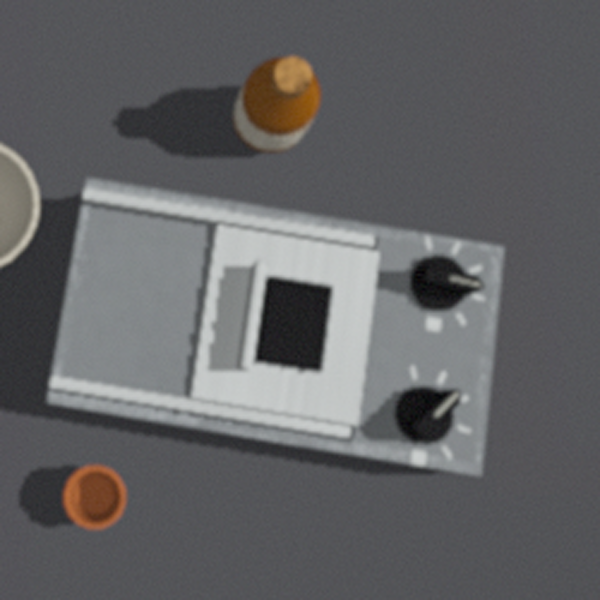

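The top view shows near dial at crop (430,415), far dial at (440,283), and the tab at (293,323). The broad marks sit at the bottom of each dial. Case yaw is about -0.18. The near dial reads about 2.48 (turn -62°) and the far about 1.50 (turn +74°). Now moving above the near dial.

```bash
python3 -m inch '[{"tx":-3.06,"ty":-3.47,"jaw":0.5},{"tx":-3.06,"ty":-3.47},{"tx":-3.06,"ty":-3.47},{"tx":-3.06,"ty":-3.47},{"tx":-3.06,"ty":-3.47},{"tx":-3.06,"ty":-3.47},{"tx":-3.06,"ty":-3.47},{"tx":-3.06,"ty":-3.47},{"tx":-3.06,"ty":-3.47},{"tx":-3.06,"ty":-3.47},{"tx":-3.06,"ty":-3.47},{"tx":-3.06,"ty":-3.47}]'
python3 -m inch '[{"az":-10.5},{"az":-10.5},{"az":-10.5},{"az":-10.5},{"az":-10.5},{"az":-10.5},{"az":-10.5},{"az":-10.5},{"az":-10.5},{"az":-10.5},{"az":-7},{"tz":0}]'
cat >> h.py <<'E'
def tool(target=None,yaw=None):
    o=get_obs(); M=R.from_rotvec(o["orientation"]).as_matrix(); y=np.arctan2(M[1,0],M[0,0])
    print("t",round(o["t"],2),"pos",np.round(o["ee_pos"],1),"yaw",round(y,3),"tilt",np.round(M[:,2],3),"F",np.round(o["ft_force"],1),"Mz",np.round(o["moment"],2),"w",round(o["width"],1))
    if target is not None: print(" shift cm",np.round(M.T@(np.array(target)-o["ee_pos"])/10,2), "" if yaw is None else ("az deg",round(np.degrees(-((yaw-y+np.pi/2)%np.pi-np.pi/2)),1)))
E
python3 - <<'E'
from h import *
tool([479,-102,120],0.729)
n="wrist"; c3=cal(n); im,d=viewer.get_image(n); cv2.imwrite("pics/w1.png",im[:,:,::-1])
print(proj(c3,[479,-102,90]),proj(c3,[568.5,-118.5,90]))
E
```

```text
t 1.45 pos [ 211.3 -588.2  222.7] yaw -1.226 tilt [-0. -0. -1.] F [-0.2  0.4  0.4] Mz [-0.03  0.05 -0.04] w 87.7
 shift cm [-36.71 -41.63  10.27] ('az deg', np.float64(68.0))
[np.float64(-516.6678081504616), np.float64(-699.6225151672852)] [np.float64(-523.9395782582205), np.float64(-1038.2178972233467)]$[0]: bad value
$[0]: bad value
```

View pics/w1.png

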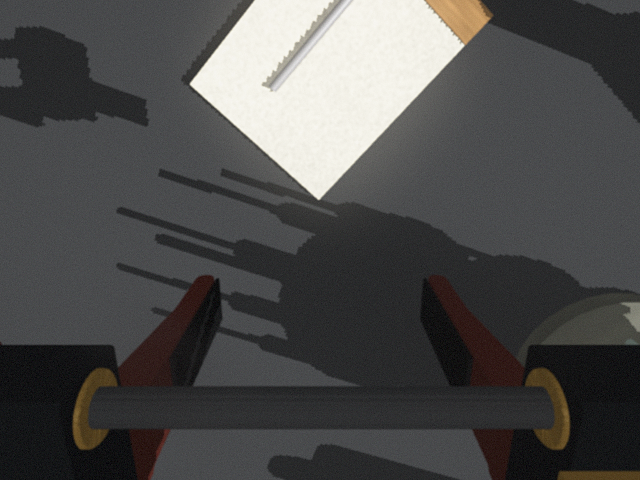

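The rows were refused, so the arm hasn't moved and the wrist view shows only bench clutter. Every row apparently needs all its fields.

```bash
python3 -m inch '[{"tx":-3.06,"ty":-3.47,"tz":0,"ax":0,"ay":0,"az":0,"jaw":0.5},{"tx":-3.06,"ty":-3.47,"tz":0,"ax":0,"ay":0,"az":0,"jaw":0.5},{"tx":-3.06,"ty":-3.47,"tz":0,"ax":0,"ay":0,"az":0,"jaw":0.5},{"tx":-3.06,"ty":-3.47,"tz":0,"ax":0,"ay":0,"az":0,"jaw":0.5},{"tx":-3.06,"ty":-3.47,"tz":0,"ax":0,"ay":0,"az":0,"jaw":0.5},{"tx":-3.06,"ty":-3.47,"tz":0,"ax":0,"ay":0,"az":0,"jaw":0.5},{"tx":-3.06,"ty":-3.47,"tz":0,"ax":0,"ay":0,"az":0,"jaw":0.5},{"tx":-3.06,"ty":-3.47,"tz":0,"ax":0,"ay":0,"az":0,"jaw":0.5},{"tx":-3.06,"ty":-3.47,"tz":0,"ax":0,"ay":0,"az":0,"jaw":0.5},{"tx":-3.06,"ty":-3.47,"tz":0,"ax":0,"ay":0,"az":0,"jaw":0.5},{"tx":-3.06,"ty":-3.47,"tz":0,"ax":0,"ay":0,"az":0,"jaw":0.5},{"tx":-3.06,"ty":-3.47,"tz":0,"ax":0,"ay":0,"az":0,"jaw":0.5}]'
python3 -m inch '[{"tx":0,"ty":0,"tz":0,"ax":0,"ay":0,"az":-10.5,"jaw":0.5},{"tx":0,"ty":0,"tz":0,"ax":0,"ay":0,"az":-10.5,"jaw":0.5},{"tx":0,"ty":0,"tz":0,"ax":0,"ay":0,"az":-10.5,"jaw":0.5},{"tx":0,"ty":0,"tz":0,"ax":0,"ay":0,"az":-10.5,"jaw":0.5},{"tx":0,"ty":0,"tz":0,"ax":0,"ay":0,"az":-10.5,"jaw":0.5},{"tx":0,"ty":0,"tz":0,"ax":0,"ay":0,"az":-10.5,"jaw":0.5},{"tx":0,"ty":0,"tz":0,"ax":0,"ay":0,"az":-10.5,"jaw":0.5},{"tx":0,"ty":0,"tz":0,"ax":0,"ay":0,"az":-10.5,"jaw":0.5},{"tx":0,"ty":0,"tz":0,"ax":0,"ay":0,"az":-10.5,"jaw":0.5},{"tx":0,"ty":0,"tz":0,"ax":0,"ay":0,"az":-10.5,"jaw":0.5},{"tx":0,"ty":0,"tz":0,"ax":0,"ay":0,"az":-7,"jaw":0.5},{"tx":0,"ty":0,"tz":0,"ax":0,"ay":0,"az":0,"jaw":0.5}]'
python3 - <<'E'
from h import *
tool([479,-102,120],0.729)
n="wrist"; c3=cal(n); im,d=viewer.get_image(n); cv2.imwrite("pics/w2.png",im[:,:,::-1])
print(proj(c3,[479,-102,90]),proj(c3,[568.5,-118.5,90]))
E
```

```text
t: 3.0
ee_pos: [479.8, -100.5, 222.9]
orientation: [-2.569, 1.807, -0.001]
ft_force: [0.8, -0.6, -0.0]
width: 43.9
t: 4.5
ee_pos: [479.1, -101.9, 222.8]
orientation: [2.936, 1.118, 0.0]
ft_force: [-0.4, -0.2, -0.5]
width: 43.9
t 4.5 pos [ 479.1 -101.9  222.8] yaw 0.728 tilt [ 0. -0. -1.] F [-0.4 -0.2 -0.5] Mz [ 0.03 -0.06 -0.  ] w 43.9
 shift cm [-0.02  0.   10.28] ('az deg', np.float64(-0.1))
[np.float64(320.841296708708), np.float64(215.07457051451027)] [np.float64(390.5960172319158), np.float64(301.4912564944834)]
```

View pics/w2.png

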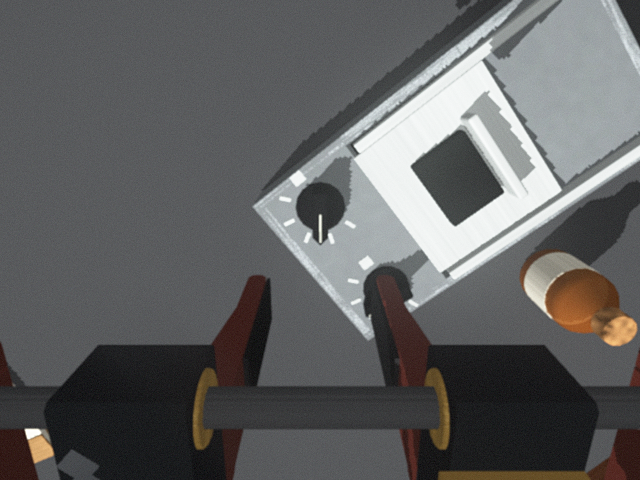

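The near dial bar sits upright under the jaws at (320,215), aligned with the tool. The nose at (320,240) is between marks 4 and 5, which fits 2.48. Next I descend and grip.

```bash
python3 -m inch '[{"tx":0,"ty":0,"tz":4,"ax":0,"ay":0,"az":0,"jaw":0.5},{"tx":0,"ty":0,"tz":4,"ax":0,"ay":0,"az":0,"jaw":0.5},{"tx":0,"ty":0,"tz":4,"ax":0,"ay":0,"az":0,"jaw":0.5},{"tx":0,"ty":0,"tz":2,"ax":0,"ay":0,"az":0,"jaw":0.5},{"tx":0,"ty":0,"tz":1.2,"ax":0,"ay":0,"az":0,"jaw":0.5},{"tx":0,"ty":0,"tz":0,"ax":0,"ay":0,"az":0,"jaw":0.1},{"tx":0,"ty":0,"tz":0,"ax":0,"ay":0,"az":0,"jaw":0.1},{"tx":0,"ty":0,"tz":0,"ax":0,"ay":0,"az":0,"jaw":0.0},{"tx":0,"ty":0,"tz":0,"ax":0,"ay":0,"az":0,"jaw":0.0},{"tx":0,"ty":0,"tz":0,"ax":0,"ay":0,"az":0,"jaw":0.0}]'; python3 -c "
from h import *; tool([479,-102,70])"
```

```text
t: 5.8
ee_pos: [478.9, -102.5, 71.5]
orientation: [2.934, 1.12, -0.0]
ft_force: [-3.2, -4.9, 5.3]
width: 11.5
t 5.8 pos [ 478.9 -102.5   71.5] yaw 0.73 tilt [ 0.    -0.001 -1.   ] F [-3.2 -4.9  5.3] Mz [-0.79  0.43  0.09] w 11.5
 shift cm [ 0.04 -0.03  0.15]
```

```bash
python3 -m inch '[{"tx":0,"ty":0,"tz":0,"ax":0,"ay":0,"az":7.8,"jaw":0},{"tx":0,"ty":0,"tz":0,"ax":0,"ay":0,"az":7.8,"jaw":0},{"tx":0,"ty":0,"tz":0,"ax":0,"ay":0,"az":7.8,"jaw":0},{"tx":0,"ty":0,"tz":0,"ax":0,"ay":0,"az":7.8,"jaw":0},{"tx":0,"ty":0,"tz":0,"ax":0,"ay":0,"az":7.8,"jaw":0},{"tx":0,"ty":0,"tz":0,"ax":0,"ay":0,"az":7.8,"jaw":0},{"tx":0,"ty":0,"tz":0,"ax":0,"ay":0,"az":7.8,"jaw":0},{"tx":0,"ty":0,"tz":0,"ax":0,"ay":0,"az":7.8,"jaw":0},{"tx":0,"ty":0,"tz":0,"ax":0,"ay":0,"az":0,"jaw":0},{"tx":0,"ty":0,"tz":0,"ax":0,"ay":0,"az":0,"jaw":0}]'; python3 -c "
from h import *; tool([479,-102,70],-0.355)"
```

```text
t: 7.05
ee_pos: [478.8, -102.6, 71.5]
orientation: [3.09, -0.563, 0.0]
ft_force: [-3.5, -4.9, 6.2]
width: 11.5
t 7.05 pos [ 478.8 -102.6   71.5] yaw -0.36 tilt [-0.    -0.001 -1.   ] F [-3.5 -4.9  6.2] Mz [-0.95  0.63 -0.07] w 11.5
 shift cm [ 0.   -0.06  0.15] ('az deg', np.float64(-0.3))
```

```bash
python3 -m inch '[{"tx":0,"ty":0,"tz":0,"ax":0,"ay":0,"az":0,"jaw":0.5},{"tx":0,"ty":0,"tz":0,"ax":0,"ay":0,"az":0,"jaw":0.5},{"tx":0,"ty":0,"tz":-5,"ax":0,"ay":0,"az":0,"jaw":0.5},{"tx":0,"ty":0,"tz":-5,"ax":0,"ay":0,"az":0,"jaw":0.5},{"tx":4.5,"ty":-0.8,"tz":-4,"ax":0,"ay":0,"az":0,"jaw":0.5},{"tx":4.5,"ty":-0.8,"tz":0,"ax":0,"ay":0,"az":0,"jaw":0.5},{"tx":0,"ty":0,"tz":0,"ax":0,"ay":0,"az":-6.3,"jaw":0.5},{"tx":0,"ty":0,"tz":0,"ax":0,"ay":0,"az":0,"jaw":0.5}]'; python3 - <<'E'
from h import *
tool([568.6,-118.3,70],-0.249)
n="wrist"; c3=cal(n); im,d=viewer.get_image(n); cv2.imwrite("pics/w3.png",im[:,:,::-1])
print(proj(c3,[479,-102,90]),proj(c3,[568.5,-118.5,90]))
E
```

```text
t: 8.05
ee_pos: [568.9, -118.4, 210.4]
orientation: [-3.117, 0.393, 0.001]
ft_force: [0.3, 0.1, 0.5]
width: 44.0
t 8.05 pos [ 568.9 -118.4  210.4] yaw -0.251 tilt [-0.001  0.    -1.   ] F [0.3 0.1 0.5] Mz [-0.02 -0.07  0.  ] w 44.0
 shift cm [-2.000e-02 -1.000e-02  1.404e+01] ('az deg', np.float64(-0.1))
[np.float64(194.86956574959805), np.float64(228.05031478233732)] [np.float64(320.48074927750446), np.float64(219.8237407019668)]
```

View pics/w3.png

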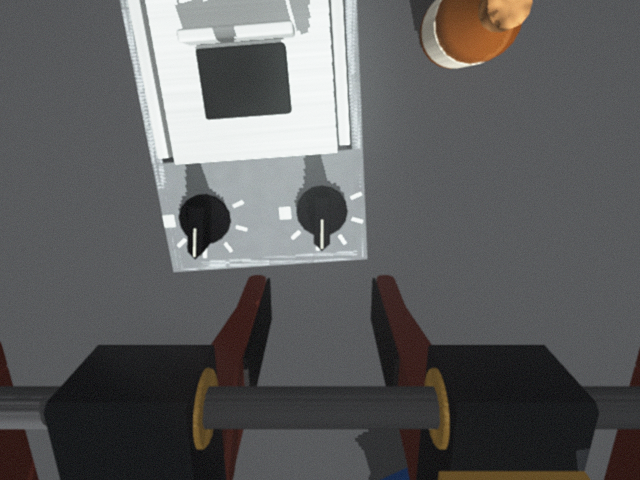

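The wrist view shows the near nose on its third mark: broad (168,221), second (182,243), nose tip (197,257). The far dial is centred and aligned at (320,220). Next I grip it and turn +74°.

```bash
python3 -m inch '[{"tx":0,"ty":0,"tz":4,"ax":0,"ay":0,"az":0,"jaw":0.5},{"tx":0,"ty":0,"tz":4,"ax":0,"ay":0,"az":0,"jaw":0.5},{"tx":0,"ty":0,"tz":3.5,"ax":0,"ay":0,"az":0,"jaw":0.5},{"tx":0,"ty":0,"tz":1.5,"ax":0,"ay":0,"az":0,"jaw":0.5},{"tx":0,"ty":0,"tz":0.9,"ax":0,"ay":0,"az":0,"jaw":0.5},{"tx":0,"ty":0,"tz":0,"ax":0,"ay":0,"az":0,"jaw":0.1},{"tx":0,"ty":0,"tz":0,"ax":0,"ay":0,"az":0,"jaw":0.1},{"tx":0,"ty":0,"tz":0,"ax":0,"ay":0,"az":0,"jaw":0.0},{"tx":0,"ty":0,"tz":0,"ax":0,"ay":0,"az":0,"jaw":0.0},{"tx":0,"ty":0,"tz":0,"ax":0,"ay":0,"az":0,"jaw":0.0}]' && python3 -m inch '[{"tx":0,"ty":0,"tz":0,"ax":0,"ay":0,"az":-8.2,"jaw":0},{"tx":0,"ty":0,"tz":0,"ax":0,"ay":0,"az":-8.2,"jaw":0},{"tx":0,"ty":0,"tz":0,"ax":0,"ay":0,"az":-8.2,"jaw":0},{"tx":0,"ty":0,"tz":0,"ax":0,"ay":0,"az":-8.2,"jaw":0},{"tx":0,"ty":0,"tz":0,"ax":0,"ay":0,"az":-8.2,"jaw":0},{"tx":0,"ty":0,"tz":0,"ax":0,"ay":0,"az":-8.2,"jaw":0},{"tx":0,"ty":0,"tz":0,"ax":0,"ay":0,"az":-8.2,"jaw":0},{"tx":0,"ty":0,"tz":0,"ax":0,"ay":0,"az":-8.2,"jaw":0},{"tx":0,"ty":0,"tz":0,"ax":0,"ay":0,"az":-8.4,"jaw":0},{"tx":0,"ty":0,"tz":0,"ax":0,"ay":0,"az":0,"jaw":0},{"tx":0,"ty":0,"tz":0,"ax":0,"ay":0,"az":0,"jaw":0}]'; python3 -c "
from h import *; tool([568.6,-118.3,70],1.042)"
```

```text
t: 9.35
ee_pos: [569.3, -118.7, 72.4]
orientation: [3.117, -0.392, 0.002]
ft_force: [-1.4, -0.3, 5.4]
width: 11.7
t: 10.72
ee_pos: [569.2, -118.7, 72.4]
orientation: [2.725, 1.563, 0.001]
ft_force: [-1.6, 0.5, 6.9]
width: 11.7
t 10.72 pos [ 569.2 -118.7   72.4] yaw 1.042 tilt [ 0.001 -0.    -1.   ] F [-1.6  0.5  6.9] Mz [0.03 0.23 0.15] w 11.7
 shift cm [ 0.01 -0.07  0.24] ('az deg', np.float64(-0.0))
```

```bash
python3 -m inch '[{"tx":0,"ty":0,"tz":0,"ax":0,"ay":0,"az":0,"jaw":0.5},{"tx":0,"ty":0,"tz":0,"ax":0,"ay":0,"az":0,"jaw":0.5},{"tx":0,"ty":0,"tz":-4,"ax":0,"ay":0,"az":0,"jaw":0.5},{"tx":0,"ty":0,"tz":-4,"ax":0,"ay":0,"az":0,"jaw":0.5},{"tx":2.94,"ty":-2.73,"tz":-4,"ax":0,"ay":0,"az":0,"jaw":0.0},{"tx":2.94,"ty":-2.73,"tz":0,"ax":0,"ay":0,"az":0,"jaw":0.0},{"tx":2.94,"ty":-2.73,"tz":0,"ax":0,"ay":0,"az":0,"jaw":0.0}]' && python3 -m inch '[{"tx":0,"ty":0,"tz":0,"ax":0,"ay":0,"az":10,"jaw":0},{"tx":0,"ty":0,"tz":0,"ax":0,"ay":0,"az":10,"jaw":0},{"tx":0,"ty":0,"tz":0,"ax":0,"ay":0,"az":10,"jaw":0},{"tx":0,"ty":0,"tz":0,"ax":0,"ay":0,"az":10,"jaw":0},{"tx":0,"ty":0,"tz":0,"ax":0,"ay":0,"az":10,"jaw":0},{"tx":0,"ty":0,"tz":0,"ax":0,"ay":0,"az":10,"jaw":0},{"tx":0,"ty":0,"tz":0,"ax":0,"ay":0,"az":10,"jaw":0},{"tx":0,"ty":0,"tz":0,"ax":0,"ay":0,"az":0,"jaw":0}]'; python3 - <<'E'
from h import *
tool([543,-1.2,84],-0.18)
n="wrist"; c3=cal(n); im,d=viewer.get_image(n)
for th in ["tab_top","ridge_top"]:
    k=masks_of(n,th)[0]; P=cloud(n,k["pixels"],d,c3); lo,hi=(84,95) if "r" in th[:1] else (74,81)
    Q=P[(P[:,2]>lo)&(P[:,2]<hi)]; print(th,k["score"],k["location"],len(Q),np.round(cv2.minAreaRect(Q[:,:2].astype(np.float32))[0],1),cv2.minAreaRect(Q[:,:2].astype(np.float32))[1:],np.median(Q,0))
for p in ([541,-13,77.5],[543,-1.2,77.5]): cv2.circle(im,tuple(int(x) for x in proj(c3,p)),3,(255,0,0),-1)
cv2.imwrite("pics/w4.png",im[:,:,::-1])
E
```

```text
t: 11.6
ee_pos: [542.7, -0.1, 192.3]
orientation: [2.725, 1.562, 0.002]
ft_force: [0.0, -0.2, -0.0]
width: 17.5
t: 12.6
ee_pos: [542.6, -1.1, 191.5]
orientation: [3.129, -0.281, -0.001]
ft_force: [0.6, 0.6, -0.5]
width: 0.8
t 12.6 pos [542.6  -1.1 191.5] yaw -0.179 tilt [-0.  0. -1.] F [ 0.6  0.6 -0.5] Mz [-0.05 -0.02  0.01] w 0.8
 shift cm [ 0.04  0.   10.75] ('az deg', np.float64(0.1))
tab_top 0.66 [321.9, 237.9] 5055 [541.  -14.2] ((45.695396423339844, 59.90625762939453), 79.9990463256836) [541.3372618  -12.9915551   78.25252526]
ridge_top 0.79 [323.6, 221.1] 1400 [546.3  15.3] ((7.97686767578125, 73.64196014404297), 79.72824096679688) [546.37429511  15.85235898  88.86091541]
```

View pics/w4.png

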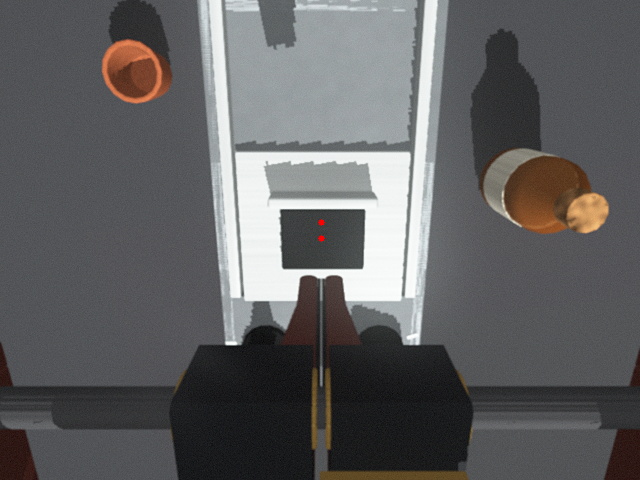

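The tab sits under the fingers, centred at (322,238), and the ridge is at about (322,200). The markers at my estimated points fall on the tab and the case is aligned. Next I descend to just above the tab.

```bash
python3 -m inch '[{"tx":0,"ty":0,"tz":3.5,"ax":0,"ay":0,"az":0,"jaw":0},{"tx":0,"ty":0,"tz":3.5,"ax":0,"ay":0,"az":0,"jaw":0},{"tx":0,"ty":0,"tz":3,"ax":0,"ay":0,"az":0,"jaw":0},{"tx":0,"ty":0,"tz":0.8,"ax":0,"ay":0,"az":0,"jaw":0},{"tx":0,"ty":0,"tz":0.3,"ax":0,"ay":0,"az":0,"jaw":0},{"tx":0,"ty":0,"tz":0,"ax":0,"ay":0,"az":0,"jaw":0},{"tx":0,"ty":0,"tz":0,"ax":0,"ay":0,"az":0,"jaw":0}]'
g(){ grep -E "ee_pos|force"; }
python3 -m inch '[{"tx":0,"ty":0,"tz":0.1,"ax":0,"ay":0,"az":0,"jaw":0},{"tx":0,"ty":0,"tz":0,"ax":0,"ay":0,"az":0,"jaw":0}]' | g
python3 -m inch '[{"tx":0,"ty":0,"tz":0.1,"ax":0,"ay":0,"az":0,"jaw":0},{"tx":0,"ty":0,"tz":0,"ax":0,"ay":0,"az":0,"jaw":0}]' | g
python3 -m inch '[{"tx":0,"ty":0,"tz":0.1,"ax":0,"ay":0,"az":0,"jaw":0},{"tx":0,"ty":0,"tz":0,"ax":0,"ay":0,"az":0,"jaw":0}]' | g
python3 -m inch '[{"tx":0,"ty":0,"tz":0.1,"ax":0,"ay":0,"az":0,"jaw":0},{"tx":0,"ty":0,"tz":0,"ax":0,"ay":0,"az":0,"jaw":0}]' | g
```

```text
t: 13.62
ee_pos: [543.5, -1.1, 81.7]
orientation: [-3.129, 0.283, -0.003]
ft_force: [0.2, -0.9, 0.1]
width: 0.3
ee_pos: [542.9, -1.1, 80.0]
ft_force: [-0.0, 0.4, -0.2]
ee_pos: [542.7, -1.1, 78.6]
ft_force: [0.5, 0.0, 0.3]
ee_pos: [542.8, -1.1, 77.8]
ft_force: [-1.2, -0.1, 2.9]
ee_pos: [542.9, -1.1, 76.8]
ft_force: [-0.7, -0.8, 4.2]
```

```bash
g(){ grep -E "ee_pos|force"; }
for i in 1; do python3 -m inch '[{"tx":0,"ty":0,"tz":0.1,"ax":0,"ay":0,"az":0,"jaw":0},{"tx":0,"ty":0,"tz":0,"ax":0,"ay":0,"az":0,"jaw":0}]' | g
python3 -m inch '[{"tx":0,"ty":0,"tz":0.1,"ax":0,"ay":0,"az":0,"jaw":0},{"tx":0,"ty":0,"tz":0,"ax":0,"ay":0,"az":0,"jaw":0}]' | g
python3 -m inch '[{"tx":0,"ty":0,"tz":0.1,"ax":0,"ay":0,"az":0,"jaw":0},{"tx":0,"ty":0,"tz":0,"ax":0,"ay":0,"az":0,"jaw":0}]' | g
python3 -m inch '[{"tx":0,"ty":0,"tz":0.1,"ax":0,"ay":0,"az":0,"jaw":0},{"tx":0,"ty":0,"tz":0,"ax":0,"ay":0,"az":0,"jaw":0}]' | g; done
```

```text
ee_pos: [542.9, -1.1, 75.7]
ft_force: [-1.2, 0.9, 4.3]
ee_pos: [542.9, -1.1, 74.7]
ft_force: [-1.0, -0.8, 5.4]
ee_pos: [542.8, -1.1, 73.7]
ft_force: [-1.1, 0.1, 5.9]
ee_pos: [542.9, -1.1, 72.8]
ft_force: [-1.5, -0.6, 6.1]
```

```bash
g(){ grep -E "ee_pos|force"; }
python3 -m inch '[{"tx":0,"ty":0,"tz":0.1,"ax":0,"ay":0,"az":0,"jaw":0},{"tx":0,"ty":0,"tz":0,"ax":0,"ay":0,"az":0,"jaw":0}]' | g
python3 -m inch '[{"tx":0,"ty":0,"tz":0.1,"ax":0,"ay":0,"az":0,"jaw":0},{"tx":0,"ty":0,"tz":0,"ax":0,"ay":0,"az":0,"jaw":0}]' | g
```

```text
ee_pos: [542.8, -1.1, 71.8]
ft_force: [-1.5, -0.6, 7.2]
ee_pos: [542.8, -1.1, 70.9]
ft_force: [-1.6, 0.6, 7.6]
```

```bash
g(){ grep -E "ee_pos|force"; }
python3 -m inch '[{"tx":0,"ty":0,"tz":0.1,"ax":0,"ay":0,"az":0,"jaw":0},{"tx":0,"ty":0,"tz":0,"ax":0,"ay":0,"az":0,"jaw":0}]' | g
```

```text
ee_pos: [542.9, -1.1, 70.2]
ft_force: [-2.7, -0.0, 11.0]
```

The force jumped at z≈70.4, which is bottoming at about 7.4 mm, so the release is at about 5.4 mm. I back off 0.6 mm and slide gently in case +y (-ty).

```bash
g(){ grep -E "ee_pos|force"; }
python3 -m inch '[{"tx":0,"ty":0,"tz":-0.06,"ax":0,"ay":0,"az":0,"jaw":0},{"tx":0,"ty":0,"tz":0,"ax":0,"ay":0,"az":0,"jaw":0}]' | g
python3 -m inch '[{"tx":0,"ty":-0.2,"tz":0,"ax":0,"ay":0,"az":0,"jaw":0},{"tx":0,"ty":0,"tz":0,"ax":0,"ay":0,"az":0,"jaw":0}]' | g
python3 -m inch '[{"tx":0,"ty":-0.2,"tz":0,"ax":0,"ay":0,"az":0,"jaw":0},{"tx":0,"ty":0,"tz":0,"ax":0,"ay":0,"az":0,"jaw":0}]' | g
python3 -m inch '[{"tx":0,"ty":-0.2,"tz":0,"ax":0,"ay":0,"az":0,"jaw":0},{"tx":0,"ty":0,"tz":0,"ax":0,"ay":0,"az":0,"jaw":0}]' | g
```

```text
ee_pos: [542.9, -1.1, 70.6]
ft_force: [-0.6, -0.4, 7.8]
ee_pos: [543.2, 0.7, 70.5]
ft_force: [-2.5, -0.4, 7.5]
ee_pos: [543.6, 2.7, 70.5]
ft_force: [-2.6, -0.9, 7.1]
ee_pos: [543.9, 4.7, 70.5]
ft_force: [-2.4, -0.9, 7.4]
```

```bash
g(){ grep -E "ee_pos|force"; }
python3 -m inch '[{"tx":0,"ty":-0.2,"tz":0,"ax":0,"ay":0,"az":0,"jaw":0},{"tx":0,"ty":0,"tz":0,"ax":0,"ay":0,"az":0,"jaw":0}]' | g
python3 -m inch '[{"tx":0,"ty":-0.2,"tz":0,"ax":0,"ay":0,"az":0,"jaw":0},{"tx":0,"ty":0,"tz":0,"ax":0,"ay":0,"az":0,"jaw":0}]' | g
python3 -m inch '[{"tx":0,"ty":-0.2,"tz":0,"ax":0,"ay":0,"az":0,"jaw":0},{"tx":0,"ty":0,"tz":0,"ax":0,"ay":0,"az":0,"jaw":0}]' | g
python3 - <<'E'
from h import *
tool()
n="top"; c3=cal(n); im,d=viewer.get_image(n)
v,u=np.mgrid[0:480,0:640]; P=unproj(c3,u,v,d)
e=np.array([.178,.984]); s=(P[...,:2]-[541,-13])@e; t=(P[...,:2]-[541,-13])@np.array([.984,-.178])
m=(abs(P[...,2]-88.5)<4)&(s>20)&(s<140)&(abs(t)<45)&(abs(t)>18); print("ridge s",m.sum(),np.median(s[m])-29.5)
E
```

```text
ee_pos: [544.3, 6.6, 70.5]
ft_force: [-1.5, -0.8, 7.7]
ee_pos: [544.6, 8.6, 70.5]
ft_force: [-2.5, -0.9, 6.5]
ee_pos: [545.0, 10.6, 70.5]
ft_force: [-2.4, -1.2, 7.5]
t 18.12 pos [545.   10.6  70.5] yaw -0.181 tilt [ 0. -0. -1.] F [-2.4 -1.2  7.5] Mz [-0.2   0.3  -0.01] w 0.3
ridge s 0 nan
  return _methods._mean(a, axis=axis, dtype=dtype,
  ret = ret.dtype.type(ret / rcount)
```

No resistance has come up, and the finger has moved 12 mm, past the 4 mm ridge gap, so the cover is sliding. I continue.

```bash
g(){ grep -E "ee_pos|force"; }
for i in 1; do python3 -m inch '[{"tx":0,"ty":-0.3,"tz":0,"ax":0,"ay":0,"az":0,"jaw":0},{"tx":0,"ty":-0.3,"tz":0,"ax":0,"ay":0,"az":0,"jaw":0},{"tx":0,"ty":-0.3,"tz":0,"ax":0,"ay":0,"az":0,"jaw":0}]' | g
python3 -m inch '[{"tx":0,"ty":-0.3,"tz":0,"ax":0,"ay":0,"az":0,"jaw":0},{"tx":0,"ty":-0.3,"tz":0,"ax":0,"ay":0,"az":0,"jaw":0},{"tx":0,"ty":-0.3,"tz":0,"ax":0,"ay":0,"az":0,"jaw":0}]' | g
python3 -m inch '[{"tx":0,"ty":-0.3,"tz":0,"ax":0,"ay":0,"az":0,"jaw":0},{"tx":0,"ty":-0.3,"tz":0,"ax":0,"ay":0,"az":0,"jaw":0},{"tx":0,"ty":-0.3,"tz":0,"ax":0,"ay":0,"az":0,"jaw":0}]' | g; done
python3 - <<'E'
from h import *
tool()
im,d=viewer.get_image("side"); cv2.imwrite("pics/s1.png",cv2.resize(im[180:460,180:500],None,fx=2,fy=2)[:,:,::-1])
E
```

```text
ee_pos: [546.6, 19.3, 70.5]
ft_force: [-2.5, -2.9, 7.7]
ee_pos: [548.2, 28.2, 70.5]
ft_force: [-1.5, -2.3, 7.8]
ee_pos: [549.8, 37.0, 70.5]
ft_force: [-1.2, -2.6, 8.4]
t 19.3 pos [549.8  37.   70.5] yaw -0.18 tilt [-0. -0. -1.] F [-1.2 -2.6  8.4] Mz [-0.4   0.35  0.01] w 0.3
```

View pics/s1.png

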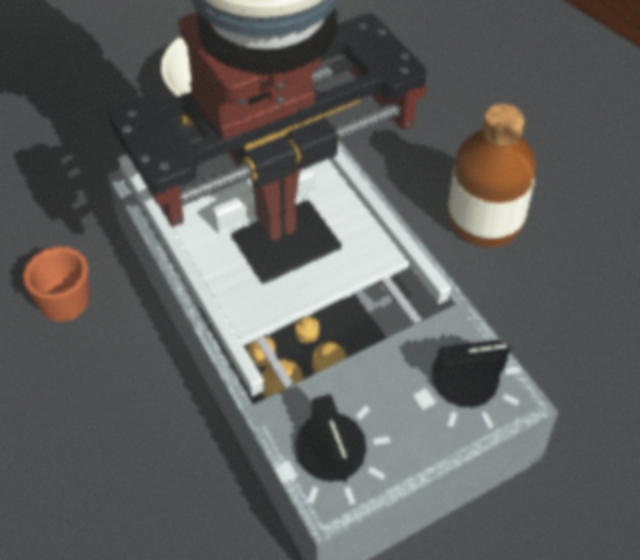

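The cover is half open, with brass weights showing at crop (310,350). The tab is held down by the fingers and the near dial nose is at its third mark. I continue to the stop.

```bash
g(){ grep -E "ee_pos|force"; }
python3 -m inch '[{"tx":0,"ty":-0.3,"tz":0,"ax":0,"ay":0,"az":0,"jaw":0},{"tx":0,"ty":-0.3,"tz":0,"ax":0,"ay":0,"az":0,"jaw":0},{"tx":0,"ty":-0.3,"tz":0,"ax":0,"ay":0,"az":0,"jaw":0},{"tx":0,"ty":-0.3,"tz":0,"ax":0,"ay":0,"az":0,"jaw":0}]' | g
python3 -m inch '[{"tx":0,"ty":-0.3,"tz":0,"ax":0,"ay":0,"az":0,"jaw":0},{"tx":0,"ty":-0.3,"tz":0,"ax":0,"ay":0,"az":0,"jaw":0},{"tx":0,"ty":-0.3,"tz":0,"ax":0,"ay":0,"az":0,"jaw":0},{"tx":0,"ty":-0.3,"tz":0,"ax":0,"ay":0,"az":0,"jaw":0}]' | g
python3 -m inch '[{"tx":0,"ty":-0.3,"tz":0,"ax":0,"ay":0,"az":0,"jaw":0},{"tx":0,"ty":-0.3,"tz":0,"ax":0,"ay":0,"az":0,"jaw":0},{"tx":0,"ty":-0.3,"tz":0,"ax":0,"ay":0,"az":0,"jaw":0},{"tx":0,"ty":-0.3,"tz":0,"ax":0,"ay":0,"az":0,"jaw":0}]' | g
python3 -m inch '[{"tx":0,"ty":-0.3,"tz":0,"ax":0,"ay":0,"az":0,"jaw":0},{"tx":0,"ty":-0.3,"tz":0,"ax":0,"ay":0,"az":0,"jaw":0},{"tx":0,"ty":-0.3,"tz":0,"ax":0,"ay":0,"az":0,"jaw":0},{"tx":0,"ty":-0.3,"tz":0,"ax":0,"ay":0,"az":0,"jaw":0}]' | g
for i in 1; do python3 -m inch '[{"tx":0,"ty":-0.1,"tz":0,"ax":0,"ay":0,"az":0,"jaw":0},{"tx":0,"ty":-0.1,"tz":0,"ax":0,"ay":0,"az":0,"jaw":0}]' | g
python3 -m inch '[{"tx":0,"ty":-0.1,"tz":0,"ax":0,"ay":0,"az":0,"jaw":0},{"tx":0,"ty":0,"tz":0,"ax":0,"ay":0,"az":0,"jaw":0}]' | g; done
```

```text
ee_pos: [551.9, 48.8, 70.5]
ft_force: [-1.1, -1.5, 7.6]
ee_pos: [554.0, 60.6, 70.5]
ft_force: [-0.8, -2.4, 8.0]
ee_pos: [556.2, 72.4, 70.5]
ft_force: [-1.7, -1.5, 7.2]
ee_pos: [558.3, 84.2, 70.5]
ft_force: [-2.2, -2.4, 8.1]
ee_pos: [558.6, 86.2, 70.5]
ft_force: [-1.9, -2.8, 6.7]
ee_pos: [558.9, 87.3, 70.5]
ft_force: [-2.5, -1.0, 7.2]
```

```bash
g(){ grep -E "ee_pos|force"; }
python3 -m inch '[{"tx":0,"ty":-0.1,"tz":0,"ax":0,"ay":0,"az":0,"jaw":0},{"tx":0,"ty":-0.1,"tz":0,"ax":0,"ay":0,"az":0,"jaw":0}]' | g
python3 -m inch '[{"tx":0,"ty":-0.1,"tz":0,"ax":0,"ay":0,"az":0,"jaw":0},{"tx":0,"ty":0,"tz":0,"ax":0,"ay":0,"az":0,"jaw":0}]' | g
python3 -m inch '[{"tx":0,"ty":-0.1,"tz":0,"ax":0,"ay":0,"az":0,"jaw":0},{"tx":0,"ty":0,"tz":0,"ax":0,"ay":0,"az":0,"jaw":0}]' | g
python3 -m inch '[{"tx":0,"ty":-0.1,"tz":0,"ax":0,"ay":0,"az":0,"jaw":0},{"tx":0,"ty":0,"tz":0,"ax":0,"ay":0,"az":0,"jaw":0}]' | g
```

```text
ee_pos: [559.2, 89.1, 70.5]
ft_force: [-1.9, -1.5, 8.4]
ee_pos: [559.3, 90.1, 70.5]
ft_force: [-2.2, -3.4, 7.8]
ee_pos: [559.5, 90.9, 70.5]
ft_force: [-2.4, -3.1, 7.0]
ee_pos: [559.6, 91.7, 70.4]
ft_force: [-2.4, -3.7, 6.5]
```

```bash
g(){ grep -E "ee_pos|force"; }
python3 -m inch '[{"tx":0,"ty":-0.1,"tz":0,"ax":0,"ay":0,"az":0,"jaw":0},{"tx":0,"ty":0,"tz":0,"ax":0,"ay":0,"az":0,"jaw":0}]' | g
python3 -m inch '[{"tx":0,"ty":-0.1,"tz":0,"ax":0,"ay":0,"az":0,"jaw":0},{"tx":0,"ty":0,"tz":0,"ax":0,"ay":0,"az":0,"jaw":0},{"tx":0,"ty":0,"tz":0,"ax":0,"ay":0,"az":0,"jaw":0}]' | g
```

```text
ee_pos: [559.8, 92.5, 70.4]
ft_force: [-2.6, -4.9, 7.7]
ee_pos: [560.2, 93.4, 70.5]
ft_force: [-2.2, -5.5, 7.2]
```

The rubber stop is felt: the side force rises about 1 N per mm to 5.5 N. I lift straight off, letting the tab up.

```bash
g(){ grep -E "ee_pos|force"; }
python3 -m inch '[{"tx":0,"ty":0,"tz":-0.3,"ax":0,"ay":0,"az":0,"jaw":0},{"tx":0,"ty":0,"tz":-0.3,"ax":0,"ay":0,"az":0,"jaw":0}]' | g
python3 -m inch '[{"tx":0,"ty":0,"tz":-0.3,"ax":0,"ay":0,"az":0,"jaw":0},{"tx":0,"ty":0,"tz":-0.3,"ax":0,"ay":0,"az":0,"jaw":0},{"tx":0,"ty":0,"tz":0,"ax":0,"ay":0,"az":0,"jaw":0}]' | g
python3 -m inch '[{"tx":0,"ty":0,"tz":-2,"ax":0,"ay":0,"az":0,"jaw":0},{"tx":0,"ty":0,"tz":-4,"ax":0,"ay":0,"az":0,"jaw":0},{"tx":0,"ty":3,"tz":-4,"ax":0,"ay":0,"az":0,"jaw":0},{"tx":0,"ty":5,"tz":-2,"ax":0,"ay":0,"az":0,"jaw":0},{"tx":0,"ty":0,"tz":0,"ax":0,"ay":0,"az":0,"jaw":0}]'
python3 - <<'E'
from h import *
tool()
n="wrist"; c3=cal(n); im,d=viewer.get_image(n); cv2.imwrite("pics/w5.png",im[:,:,::-1])
e=np.array([.178,.984])
for th in ["tab_top","ridge_top"]:
    for k in masks_of(n,th)[:1]:
        P=cloud(n,k["pixels"],d,c3); print(th,round(k["score"],2),np.round(np.median(P,0),1))
        lo,hi=(84,95) if "r"==th[0] else (64,82); Q=P[(P[:,2]>lo)&(P[:,2]<hi)]
        c=np.array(cv2.minAreaRect(Q[:,:2].astype(np.float32))[0]); print(len(Q),c,"z",np.median(Q[:,2]),"travel",(c-([541,-14.2] if th[0]=="t" else [546.3,15.3]))@e)
im,d=viewer.get_image("side"); cv2.imwrite("pics/s2.png",cv2.resize(im[180:460,180:500],None,fx=2,fy=2)[:,:,::-1])
E
```

```text
ee_pos: [560.2, 93.6, 76.3]
ft_force: [-1.1, -3.6, 3.4]
ee_pos: [559.3, 93.9, 81.9]
ft_force: [-0.9, -4.8, -0.3]
t: 24.72
ee_pos: [546.6, 14.0, 204.2]
orientation: [-3.127, 0.288, -0.006]
ft_force: [0.3, 0.1, -1.0]
width: 0.3
t 24.73 pos [546.6  14.  204.2] yaw -0.184 tilt [ 0.004  0.001 -1.   ] F [ 0.3  0.1 -1. ] Mz [ 0.02 -0.04  0.01] w 0.3
tab_top 0.98 [557.9  78.2  78.2]
5911 [557.3795166   77.48386383] z 78.23521891129889 travel 93.13247596435546
ridge_top 0.63 [558.9  84.   67.4]
1541 [562.70202637 106.74046326] z 88.86519265140487 travel 92.89697653808595
```

View pics/w5.png

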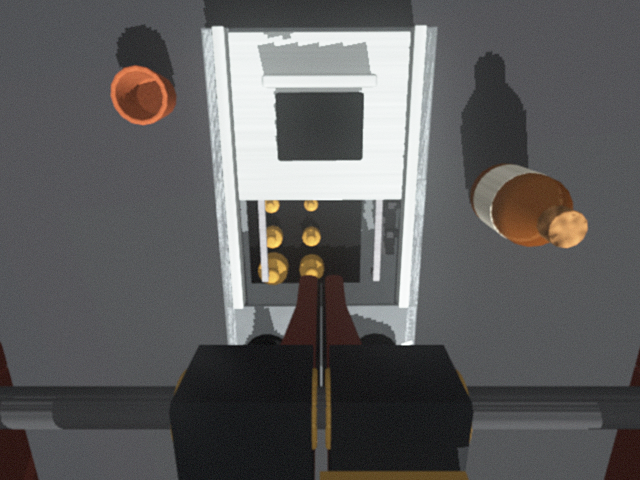

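View pics/s2.png

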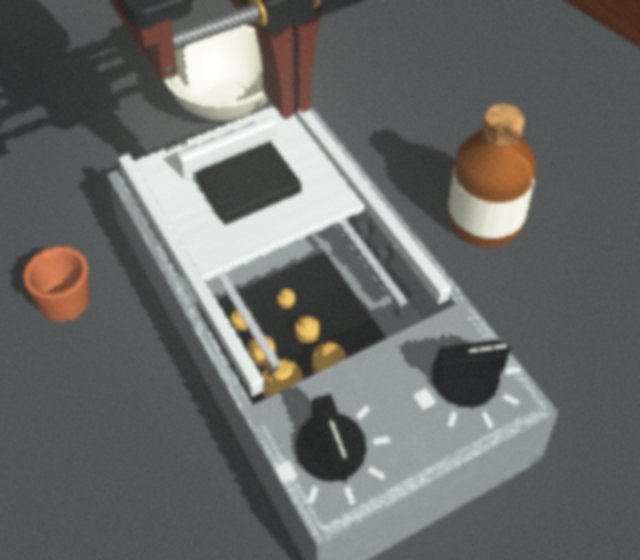

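The cover is about 93 mm open and the tab is back up (z 78.2, same as at the start). The noses point at mark 3 (350,495) and mark 5 (512,370), and the surrounding items haven't moved. I'm handing in.

```bash
python3 -c "
from h import *; tool(); print(ctrl.close_job())"
```

```text
t 24.93 pos [545.6  16.6 201.6] yaw -0.18 tilt [-0.001  0.001 -1.   ] F [ 0.   0.4 -0.5] Mz [-0.02 -0.04 -0.07] w 0.4
the job is handed in; nothing more can be done
None
```

The case is open and the job is handed in at 24.9 s; no verdict was reported.

- **Dials:** I gripped the near dial and turned it 62° clockwise to its third mark, then turned the far dial 74° anticlockwise to its fifth. In the last side picture both noses point at those marks.
- **Tab:** I pressed it in 1 mm steps until the force jumped to 11 N at about 7.4 mm. I then backed off slightly and held it at about 7–8 N.
- **Cover:** It slid freely until I felt the rubber stop, with the side force rising to about 5.5 N. I then lifted straight off so the tab could come up.

**Last checks:**
- **Cover and tab:** the wrist camera put the cover at about 93 mm of travel, and the tab back up at z ≈ 78 mm, as at the start.
- **Touching:** the gripper is about 200 mm above the bench and the wrist force is about zero.
- **Surroundings:** the bottle, crucible and bowl look undisturbed in the last pictures, though I did not measure their positions again.

**What went wrong:**
- The first two move calls were refused because rows need every field; nothing moved.
- One top-camera check of the cover mid-slide saw nothing of the ridge, so I used the side view instead.

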